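# Unload the weighted glue-up of a robot chassis plate

### The job

The glue in the robot chassis plate has grabbed, so take the glue-up apart from the top down, finishing each piece before you touch the next: stand the round weight in the round recess of its holder, lay the steel block flat in the rectangular recess of its holder, put the wooden pressing board squarely on the pile of two boards like it, and last lay the chassis plate flat on the drying rack, lengthwise and centred across its two ribs. Set each piece down rather than drop it, do not shift the plate while anything still lies on it, and leave the roll of tape and the jar alone.

Things in the scene. Friction and masses are not known exactly. Their poses are not given: they have to be found in the camera images.
- weight: Round dark steel weight, 0.42 kg, on top of the stack at the start: a disc 46 mm in diameter and 28 mm high, a thin neck, and above it an upright cylindrical knob 22 mm in diameter from 37 to 57 mm above the underside (57 mm is the total height). Take it by the knob from above. Origin: centre of the underside; z up; any yaw.
- block: Bright drilled steel block (set-up block), about 0.62 kg, 75 mm (its x) by 50 mm (its y) by 25 mm high, lying flat under the round weight. Origin: centre of the underside; z up. Take it across its 50 mm width.
- caul: Loose wooden pressing board (caul), about 0.12 kg, 150 mm (x) by 54 mm (y) by 20 mm thick, lying under the steel block and on the chassis plate; its two ends show beyond the block. Origin: centre of the underside; z up. Both ends are alike.
- plate: Robot chassis plate, 0.12 kg, bottom of the stack: 10 mm thick, white acrylic on plywood, 190 (x) by 80 mm (y), wheel cut-outs 70 mm long leave a waist 60 mm wide at its middle: take it there, across y. Origin: centre of the underside; z up; ends alike. It starts on a fixed wood strip, 160 by 46 mm, top 30 mm above the bench; fingertips can reach 15 mm below the plate beside the strip.
- weight_holder: Fixed square plywood holder for the round weight, 90 by 90 mm, 10 mm high, with one round cork-lined recess 63 mm in diameter and 6 mm deep in its middle (recess floor 4 mm above the bench). Origin: centre of the underside, on the bench, below the middle of the recess; z up.
- block_holder: Fixed rectangular plywood holder for the steel block, 116 mm (x) by 91 mm (y), 10 mm high, with one rectangular cork-lined recess 92 mm (x) by 67 mm (y) and 6 mm deep in its middle (recess floor 4 mm above the bench). Its rim stands 6 mm above the recess floor, so keep fingertips more than 6 mm above the block's underside. Origin: centre of the underside, on the bench; z up.
- caul_pile: Fixed pile of two wooden pressing boards like the loose one, lying on the bench one on the other: 150 mm (x) by 54 mm (y), 40 mm high in all. The loose board goes on top, long side along long side, either way round. Origin: centre of the underside, on the bench; z up.
- rack: Fixed plywood drying rack: two upright ribs, 90 mm long along y, 8 mm thick, flat tops 30 mm above the bench, at x = -55 and +55 mm, joined by two thin dowels along x (y = -14, +14 mm; tops 17 mm high). The plate lies on both ribs, long axis along the rack's x, either way round; fingers have free room under its waist's edges. Origin: centre of the rack at bench level; z up.
- tape: Bystander: loose roll of cream masking tape lying flat, 70 mm in diameter, 24 mm high, with a 39 mm hole. Origin: centre of the underside. Leave it alone.
- jar: Bystander: loose small amber jar with a black cap, 48 mm in diameter, 60 mm high. Origin: centre of the underside. Leave it alone.

How it is judged:
By the outcome, as a careful person would: the job done as asked, in the order asked, and still so for the second after the job is handed in, with the robot touching nothing.
It also fails if it takes over 138 s, if anything falls off the work surface, if the arm or the gripper's body presses on something with over 40 N, if the wrist force passes 120 N, or if a joint passes its speed limit or range.

### The arm

A 6-joint arm with a two-finger parallel gripper is mounted at the origin on the work surface. World frame = base frame: x ahead of the robot, y to its left, z up, the work surface at z = 0. Lengths are in m, angles in rad, forces in N, time in s.
With the tool pointing down it reaches from about 0.35 to 0.975 m from the base axis. Payload 4.9 kg.
Tool frame: the origin (TCP) lies midway between the tips of the shut fingers; the grasp point (between the pads) lies 19 mm behind it; z points along the fingers, y is the line along which they close (so a half turn about z gives the same grasp; the last joint's range is limited). The gripper opens to 85 mm and grips with 20 to 120 N. Pads are 22 mm wide; open, the fingers measure 114 mm over their backs; the gripper's body (76 mm by 85 mm) begins 54 mm behind the grasp point. The pads swing forward as they close: fully open they stand 13 mm farther back than shut.
Start: joints at [-1.225, 0.053, 1.613, -0, 1.476, -0.119], TCP at [0.28, -0.559, 0.231] pointing down, gripper open.
Joint ranges: [-3.01, 3.01], [-1.01, 2.22], [0.06, 2.58], [-1.02, 4.17], [0.09, 2.62], [-3.14, 3.14]. Speed limits (rad/s): [2.57, 2.57, 3.14, 3.14, 3.14, 3.14].

### API

Orientations are given as a unit quaternion [w, x, y, z].
In Python, from plant import state, grab_frame, job_done, cut_out, place_of gives the robot as it stands.
- The arm moves only by the tool jog_arm, never from a script. Its argument "motion" is text: rows parted by semicolons, each of 7 numbers parted by spaces: the opening in per cent of the stroke, from 0 (shut) to 100 (fully open), then the shift along the tool's x, y, z as a fraction of full scale, then the turn, a rotation vector about the tool's x, y, z as a fraction of full scale. A call has exactly 5 rows; each row is the pose to reach, as a shift and turn from the pose commanded when the call began, along the tool's axes at that moment; what a row does not reach only later rows make up. Full scale, the value 1, is 50 cm for a shift and 1.5 rad for a turn. A row lasts 1/8 s, in which the tool goes at most 62.5 mm and 10.7 degrees, less where a joint would pass 70% of its speed; a pose out of reach is approached as far as the arm can. A call with a number of a shift or a turn outside -1 to 1 is refused whole. A call with a gripper value outside its range is refused whole. The fingers move at their own pace and stop on an object; the grip force is fixed at half the most. Time passes only in rows, so rows that repeat a pose let the fingers close, or fill a call up. It gives the time, the measured TCP pose, the force, the opening and the grip force at its end, in the units of the state.
- state(): the state, without advancing time (a new reading comes with each control period).
- grab_frame(name): name is "side" or "top" or "wrist"; returns a dict with "color" (400x640x3 uint8, red, green, blue), "range_z" (400x640 float32, m along the optical axis (not along the pixel's ray), 0 where there is no reading), "intrinsics" (3x3 intrinsics, pixels), "world_from_camera" (4x4, takes a point from camera to world coordinates). Camera axes: x right, y up, looking along -z (the intrinsics and any distortion apply to the point x, -y, -z); pixel columns grow to the right and rows downward; lengths in m; the calibration is good to about 2 mm. A picture is of the moment at which its call begins.
- job_done(): hands the job in; it is judged then, once.
Trained networks look in the newest picture that a camera, given by its name, has taken for a name from the list of things; names that differ only in an ending like _2 or _b are one class to them, and where a whole thing is asked for, a point or a joint stands for the part that bears it (a point fixed in the world has none). Each returns a list of dicts, best first, with "p" (0 to 1); they miss things now and then, are a little off and sometimes report something else, mostly with a low value. They report only what shows in the picture. A call takes as long as a camera call.
- cut_out(camera, thing): "pixels" (400x640 bool, what is visible of it).
- place_of(camera, thing): "at" ([x, y, z] in m, in world coordinates, good to about 4 mm: a listed point, or the origin of a listed thing).
The state is a dict: "time": time; "joint_pos": joint angles; "joint_vel": joint speeds; "joint_efforts": joint torques, N m; "tool_pos": TCP position; "tool_rot": TCP orientation; "contact_force": force on the tool from outside, world axes, zero at the start; "ft_torque": the same for the moment, N m; "gripper_width": opening from 0.0 (shut) to 1.0 (fully open); "grasp_force": force on a finger pad.
Only numpy, scipy, OpenCV 4.12 (cv2) and the standard library are available. Lean on these libraries where they do the work, as an engineer would, in place of code of your own. Each camera call takes 0.05 s, during which the arm holds its last target. There are 200 camera calls.

## Working session

There is one attempt and no reset: what is moved stays moved. The work goes in short steps, Python scripts to look and compute and a tool call to move; the robot and the scene stay as the last step left them, time stands still between calls to the robot, and variables do not carry over. Pictures are saved under pics/ and viewed, at most 14 in all, crops included, and the job is handed in when it is done.

Besides the shell and the picture viewer there is one more tool, called as a command line: name --argument value ..., lists and objects as JSON in quotes. jog_arm: Moves the arm, as the interface text tells. Shift numbers are shares of 50 cm and turn numbers shares of 1.5 rad, none past 1 either way. Its arguments: {"type":"object","properties":{"motion":{"type":"string"}},"required":["motion"]}

```bash
mkdir -p pics; ls; cat > h.py <<'E'
import numpy as np, cv2
from plant import state, grab_frame, job_done, cut_out, place_of
def cloud(f):
    K=f["intrinsics"];d=f["range_z"];v,u=np.mgrid[0:d.shape[0],0:d.shape[1]]
    P=np.stack([(u-K[0,2])/K[0,0]*d,-(v-K[1,2])/K[1,1]*d,-d],-1)
    M=f["world_from_camera"];W=P@M[:3,:3].T+M[:3,3];W[d==0]=np.nan
    return W
def rect(W,mask,z0,z1):
    p=W[mask&(W[...,2]>z0)&(W[...,2]<z1)]
    (c,s,a)=cv2.minAreaRect((p[:,:2]*1000).astype(np.float32))
    if s[0]<s[1]: s=s[::-1];a+=90
    a=(a+90)%180-90
    return np.round(c,1),np.round(s,1),round(a,1),len(p),np.round(np.median(p[:,2])*1000,1)
E
python3 - <<'E'
from h import *
for n in ["top","side"]:
    f=grab_frame(n);cv2.imwrite(f"pics/{n}0.png",f["color"][...,::-1]);W=cloud(f)
    for t in ["weight","block","caul","plate","weight_holder","block_holder","caul_pile","rack","tape","jar"]:
        r=place_of(n,t);c=cut_out(n,t)
        print(n,t,[(np.round(q["at"],3).tolist(),round(q["p"],2)) for q in r[:2]],end=" ")
        if c:
            m=c[0]["pixels"].astype(bool)
            try:
                zt=np.nanpercentile(W[m][:,2],80); print(round(c[0]["p"],2),round(zt,3),rect(W,m,zt-.006,zt+.006))
            except Exception as e: print(e)
        else: print()
print(state())
E
```

```text
pics
top weight [([0.417, 0.353, 0.083], 0.81)] 0.69 0.138 (array([419. , 354.2]), array([20.8, 20.4]), 47.2, 98, np.float64(140.7))
top block [([0.413, 0.358, 0.061], 0.74), ([0.564, 0.014, 0.0], 0.49)] 0.8 0.086 (array([413.9, 354.6]), array([75.2, 51.2]), -1.1, 454, np.float64(84.8))
top caul [([0.413, 0.358, 0.041], 0.7)] 0.91 0.061 (array([417.5, 354. ]), array([149.2,  54.5]), -2.9, 904, np.float64(59.9))
top plate [([0.418, 0.355, 0.031], 0.77)] 0.72 0.042 (array([423.5, 352.9]), array([189.8,  82.2]), -4.6, 988, np.float64(39.8))
top weight_holder [([0.526, 0.173, -0.002], 0.59)] 0.75 0.011 (array([524.1, 171.1]), array([91.7, 90.9]), -5.0, 1250, np.float64(9.2))
top block_holder [([0.415, 0.357, 0.038], 0.71), ([0.457, -0.346, 0.003], 0.61)] 0.55 0.01 (array([ 455.1, -344.5]), array([117.7,  94.7]), 9.3, 1559, np.float64(7.9))
top caul_pile [] 0.97 0.041 (array([ 527.2, -161.1]), array([149.5,  55. ]), 12.4, 1596, np.float64(39.8))
top rack [([0.564, 0.012, 0.001], 0.88)] 0.68 0.027 (array([566.3,  13.3]), array([119.3,  89.6]), -13.8, 324, np.float64(29.0))
top tape [] 0.68
[... 1668 characters left out ...]
int_pos': array([-1.22502017e+00,  5.26961269e-02,  1.61292494e+00,  3.98525283e-05,
        1.47601310e+00, -1.19013918e-01]), 'joint_vel': array([-0.00203961,  0.00020563,  0.00079649, -0.00039823,  0.00097973,
        0.00114312]), 'joint_efforts': array([-8.26576780e-06, -3.93670750e+01, -3.70451188e+01, -1.28567290e-04,
        5.67559564e-04,  1.15834519e-05]), 'tool_pos': array([ 0.2801387 , -0.55866589,  0.23129106]), 'tool_rot': array([-2.28696766e-05,  9.73118022e-01,  2.30307002e-01,  1.73608166e-05]), 'contact_force': array([ 0.07554662, -0.07044007, -0.21431439]), 'ft_torque': array([-0.01401682,  0.00928243,  0.00054949]), 'grasp_force': 0.0, 'gripper_width': 1.002962198386062}
```

View pics/top0.png

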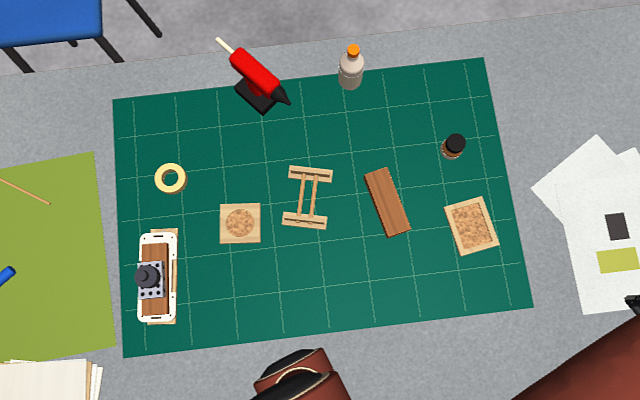

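```bash
cat >> h.py <<'E'
def yaw():
    w,x,y,z=state()["tool_rot"]; return np.degrees(2*np.arctan2(y,x))
def plan(*wps,start=None):
    "waypoints (x,y,z mm, yaw deg), each one call from the one before; prints shift xyz, turn xyz fractions"
    s=state(); w,x,y,z=s["tool_rot"]
    from scipy.spatial.transform import Rotation as Ro
    dn=lambda a: Ro.from_euler("z",a,degrees=True)*Ro.from_euler("x",180,degrees=True)
    R=Ro.from_quat([x,y,z,w]); p=s["tool_pos"]*1000
    print("at",np.round(p,1),"yaw",round((yaw()+180)%360-180,2),"w",round(s["gripper_width"],3),"F",np.round(s["contact_force"],1),"t",s["time"])
    for q in wps:
        q=np.array(q,float); R2=dn(q[3]); d=R.inv().apply(q[:3]-p)/500; r=(R.inv()*R2).as_rotvec()/1.5
        print(q,"->",np.round(d,3),np.round(r,3),"len",round(np.linalg.norm(d)*500))
        p,R=q[:3],R2
E
python3 -c "
from h import *
plan((450,-300,300,-1.5),(500,0,300,-1.5),(430,300,300,-1.5),(418,354,240,-1.5))"
```

```text
at [ 280.1 -558.7  231.3] yaw 26.63 w 1.003 F [ 0.1 -0.1 -0.2] t 2.1
[ 450.  -300.   300.    -1.5] -> [ 0.536 -0.31  -0.137] [-0.    -0.     0.327] len 317
[500.    0.  300.   -1.5] -> [ 0.084 -0.602 -0.   ] [0. 0. 0.] len 304
[430.  300.  300.   -1.5] -> [-0.156 -0.596 -0.   ] [0. 0. 0.] len 308
[418.  354.  240.   -1.5] -> [-0.027 -0.107  0.12 ] [0. 0. 0.] len 82
```

The top view shows the stack at about (155,278), with the weight at (148,274). The tape is at (170,178), weight holder (240,222), rack (307,197), pile (387,202), block holder (471,225) and jar (454,146). This agrees with the measured positions.

jog_arm --motion "100 0.536 -0.31 -0.137 0 0 0.327;100 0.536 -0.31 -0.137 0 0 0.327;100 0.536 -0.31 -0.137 0 0 0.327;100 0.536 -0.31 -0.137 0 0 0.327;100 0.536 -0.31 -0.137 0 0 0.327"

```text
time: 2.72
tool_pos: [0.4481, -0.3028, 0.2993]
tool_rot: [0.0, 1.0, -0.013, 0.0]
contact_force: [0.7, -0.3, -0.3]
gripper_width: 1.001
grasp_force: 0.0
```

jog_arm --motion "100 0.084 -0.602 0 0 0 0;100 0.084 -0.602 0 0 0 0;100 0.084 -0.602 0 0 0 0;100 0.084 -0.602 0 0 0 0;100 0.084 -0.602 0 0 0 0"

```text
time: 3.35
tool_pos: [0.497, -0.0024, 0.2989]
tool_rot: [0.0, 1.0, -0.012, 0.001]
contact_force: [0.4, -0.1, 0.9]
gripper_width: 0.999
grasp_force: 0.0
```

jog_arm --motion "100 -0.156 -0.596 0 0 0 0;100 -0.156 -0.596 0 0 0 0;100 -0.156 -0.596 0 0 0 0;100 -0.156 -0.596 0 0 0 0;100 -0.156 -0.596 0 0 0 0"

```text
time: 3.98
tool_pos: [0.4258, 0.2973, 0.299]
tool_rot: [-0.0, 1.0, -0.013, 0.001]
contact_force: [0.1, -0.9, 0.1]
gripper_width: 1.004
grasp_force: 0.0
```

jog_arm --motion "100 -0.02 -0.1 0.02 0 0 0;100 -0.027 -0.107 0.1 0 0 0;100 -0.027 -0.107 0.12 0 0 0;100 -0.027 -0.107 0.12 0 0 0;100 -0.027 -0.107 0.12 0 0 0"

```text
time: 4.6
tool_pos: [0.4157, 0.3489, 0.2405]
tool_rot: [-0.001, 1.0, -0.013, 0.001]
contact_force: [-0.4, -0.6, 0.6]
gripper_width: 0.999
grasp_force: 0.0
```

```bash
python3 - <<'E'
from h import *
f=grab_frame("wrist");cv2.imwrite("pics/w1.png",f["color"][...,::-1]);W=cloud(f)
for t,z in [("weight",.142),("block",.085),("caul",.06),("plate",.04)]:
    for c in cut_out("wrist",t)[:1]:
        m=c["pixels"].astype(bool); print(t,c["p"],rect(W,m,z-.006,z+.006))
plan((418.5,354,160,-1.5),(418.5,354,116,-1.5))
E
```

```text
weight 0.9 (array([419.7, 354.6]), array([21., 21.]), 78.5, 592, np.float64(141.2))
block 0.93 (array([414.9, 355. ]), array([74.6, 50. ]), -1.3, 1706, np.float64(84.3))
caul 0.77 (array([418.4, 354.2]), array([150.1,  53.4]), -3.0, 3378, np.float64(59.3))
plate 0.76 (array([424.1, 353. ]), array([190.2,  79.9]), -4.4, 3928, np.float64(39.3))
at [415.1 349.  239.7] yaw -1.51 w 0.998 F [-0.2 -0.1  1. ] t 4.85
[418.5 354.  160.   -1.5] -> [ 0.006 -0.01   0.159] [-0.001 -0.001 -0.   ] len 80
[418.5 354.  116.   -1.5] -> [-0.    -0.     0.088] [0. 0. 0.] len 44
```

jog_arm --motion "100 0.009 -0.011 0.06 0 0 0;100 0.009 -0.011 0.12 0 0 0;100 0.009 -0.011 0.18 0 0 0;100 0.009 -0.011 0.23 0 0 0;100 0.009 -0.011 0.247 0 0 0"

```text
time: 5.48
tool_pos: [0.4184, 0.3538, 0.1134]
tool_rot: [0.001, 1.0, -0.013, -0.001]
contact_force: [-0.4, -0.5, -0.0]
gripper_width: 1.001
grasp_force: 0.0
```

jog_arm --motion "60 0 0 0 0 0 0;0 0 0 0 0 0 0;0 0 0 0 0 0 0;0 0 0 0 0 0 0;0 0 0 0 0 0 0"

```text
time: 6.1
tool_pos: [0.4198, 0.3551, 0.1164]
tool_rot: [-0.001, 1.0, -0.013, 0.001]
contact_force: [-0.4, 1.4, 4.3]
gripper_width: 0.235
grasp_force: 58.5
```

```bash
python3 -c "
from h import *
plan((419,354.4,190,-1.5),(524,171.5,150,-1.5),(523.5,171.5,36,-1.5))"
```

```text
at [419.8 355.1 116.4] yaw -1.47 w 0.235 F [-0.4  1.4  4.3] t 6.1
[419.  354.4 190.   -1.5] -> [-0.001  0.001 -0.147] [-0.001 -0.001  0.   ] len 74
[524.  171.5 150.   -1.5] -> [0.22 0.36 0.08] [0. 0. 0.] len 215
[523.5 171.5  36.   -1.5] -> [-0.001  0.     0.228] [0. 0. 0.] len 114
```

jog_arm --motion "0 0 0 -0.01 0 0 0;0 0 0 -0.04 0 0 0;0 0 0 -0.09 0 0 0;0 0 0 -0.13 0 0 0;0 0 0 -0.147 0 0 0"

```text
time: 6.72
tool_pos: [0.4199, 0.3548, 0.1906]
tool_rot: [-0.001, 1.0, -0.013, 0.001]
contact_force: [-0.4, 0.2, -3.5]
gripper_width: 0.239
grasp_force: 58.9
```

jog_arm --motion "0 0.03 0.05 0 0 0 0;0 0.08 0.13 0 0 0 0;0 0.14 0.23 0.02 0 0 0;0 0.19 0.32 0.05 0 0 0;0 0.22 0.36 0.08 0 0 0"

```text
time: 7.35
tool_pos: [0.5252, 0.1692, 0.1479]
tool_rot: [0.0, 1.0, -0.014, -0.0]
contact_force: [0.1, 1.2, -2.9]
gripper_width: 0.237
grasp_force: 59.3
```

jog_arm --motion "0 0 0 0.02 0 0 0;0 0 0 0.06 0 0 0;0 0 0 0.1 0 0 0;0 0 0 0.13 0 0 0;0 0 0 0.14 0 0 0"

```text
time: 7.98
tool_pos: [0.5233, 0.172, 0.0767]
tool_rot: [0.0, 1.0, -0.012, -0.001]
contact_force: [0.0, 1.1, -2.9]
gripper_width: 0.234
grasp_force: 59.3
```

```bash
python3 - <<'E'
from h import *
for n in ["wrist","top"]:
    f=grab_frame(n);W=cloud(f)
    if n=="wrist":cv2.imwrite("pics/w2.png",f["color"][...,::-1])
    for t,z in [("weight",.115),("weight_holder",.01)]:
      for c in cut_out(n,t)[:1]:
        m=c["pixels"].astype(bool); print(n,t,c["p"],rect(W,m,z-.006,z+.006))
plan((524,171.5,36,-1.5))
E
```

```text
wrist weight 0.69 (array([0., 0.]), array([0., 0.]), 0.0, 0, np.float64(nan))
wrist weight_holder 0.85 (array([524.4, 170.3]), array([90.4, 89.7]), -4.9, 8758, np.float64(9.2))
top weight_holder 0.66 (array([511.1, 165.6]), array([91.2, 46.9]), -79.9, 113, np.float64(10.0))
at [525.3 171.9  79.7] yaw -1.47 w 0.234 F [ 0.3 -0.4 -3.1] t 8.275
[524.  171.5  36.   -1.5] -> [-0.003  0.001  0.087] [-0.    -0.001  0.   ] len 44
  return _methods._mean(a, axis=axis, dtype=dtype,
  ret = ret.dtype.type(ret / rcount)
```

View pics/w2.png

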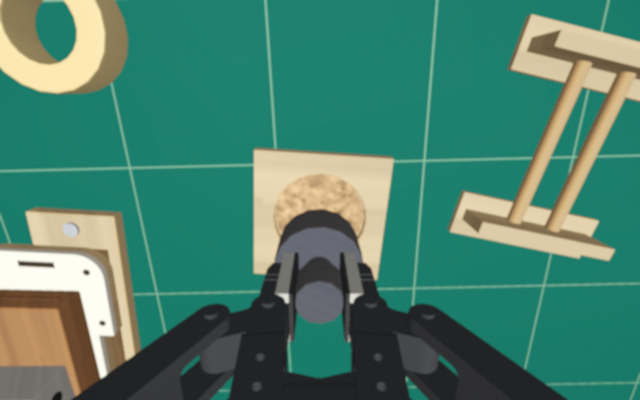

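The wrist view shows the weight held upright at about (320,250), over the cork recess at about (320,205).

jog_arm --motion "0 -0.002 0.001 0.03 0 0 0;0 -0.002 0.002 0.06 0 0 0;0 -0.002 0.002 0.076 0 0 0;0 -0.002 0.002 0.083 0 0 0;0 -0.002 0.002 0.087 0 0 0"

```text
time: 8.9
tool_pos: [0.5234, 0.1707, 0.0355]
tool_rot: [0.0, 1.0, -0.013, -0.001]
contact_force: [-4.7, -1.0, 5.4]
gripper_width: 0.233
grasp_force: 60.3
```

jog_arm --motion "0 0 0 0 0 0 0;0 0 0 0.001 0 0 0;0 0 0 0.002 0 0 0;0 0 0 0.002 0 0 0;0 0 0 0.002 0 0 0"

```text
time: 9.52
tool_pos: [0.5244, 0.1709, 0.0354]
tool_rot: [-0.0, 1.0, -0.013, 0.001]
contact_force: [-1.8, -0.6, 6.1]
gripper_width: 0.234
grasp_force: 60.3
```

jog_arm --motion "30 0 0 0 0 0 0;45 0 0 0 0 0 0;70 0 0 0 0 0 0;90 0 0 0 0 0 0;100 0 0 0 0 0 0"

```text
time: 10.15
tool_pos: [0.5235, 0.1707, 0.0341]
tool_rot: [-0.0, 1.0, -0.013, 0.0]
contact_force: [0.2, -0.3, 0.1]
gripper_width: 1.003
grasp_force: 0.0
```

jog_arm --motion "100 0 0 -0.03 0 0 0;100 0 0 -0.1 0 0 0;100 0 0 -0.2 0 0 0;100 0 0 -0.28 0 0 0;100 0 0 -0.3 0 0 0"

```text
time: 10.78
tool_pos: [0.5257, 0.1711, 0.1893]
tool_rot: [-0.001, 1.0, -0.013, 0.004]
contact_force: [0.5, -0.4, 0.0]
gripper_width: 1.001
grasp_force: 0.0
```

```bash
python3 - <<'E'
from h import *
f=grab_frame("wrist");W=cloud(f);cv2.imwrite("pics/w3.png",f["color"][...,::-1])
for t,z in [("weight",.061),("weight_holder",.01)]:
      for c in cut_out("wrist",t)[:1]:
        m=c["pixels"].astype(bool); print(t,c["p"],rect(W,m,z-.006,z+.006))
plan((414.6,355,180,-1.4),(414.6,355,62.5,-1.4))
E
```

```text
weight_holder 0.28 (array([ 525.3, -136.1]), array([148.9,  16.4]), 7.9, 1524, np.float64(10.1))
at [523.4 170.7 184. ] yaw -1.47 w 0.996 F [ 0.8 -0.6  0. ] t 10.925
[414.6 355.  180.   -1.4] -> [-0.227 -0.363  0.008] [-0.    -0.    -0.001] len 214
[414.6 355.   62.5  -1.4] -> [ 0.    -0.     0.235] [0. 0. 0.] len 118
```

View pics/w3.png

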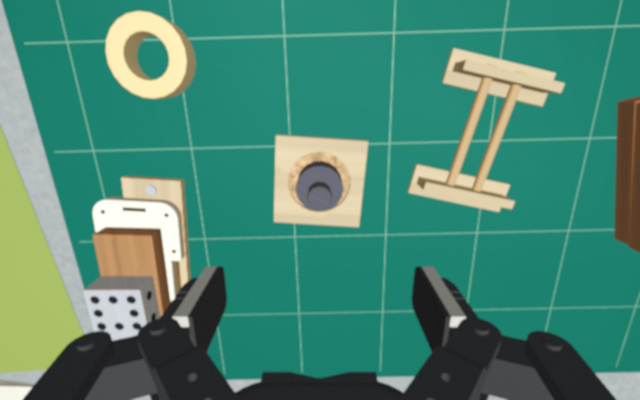

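The weight is standing in its recess at about (319,183). Next is the block.

jog_arm --motion "100 -0.06 -0.09 0 0 0 0;100 -0.12 -0.19 0 0 0 0;100 -0.19 -0.3 0 0 0 0;100 -0.227 -0.363 0 0 0 0;100 -0.227 -0.363 0.008 0 0 0"

```text
time: 11.55
tool_pos: [0.4124, 0.3563, 0.1778]
tool_rot: [0.001, 1.0, -0.011, -0.002]
contact_force: [0.4, -0.9, 0.1]
gripper_width: 0.996
grasp_force: 0.0
```

jog_arm --motion "100 0 0 0 0 0 0;100 0 0 0.05 0 0 0;100 0 0 0.1 0 0 0;100 0 0 0.14 0 0 0;100 0 0 0.14 0 0 0"

```text
time: 12.18
tool_pos: [0.4138, 0.3535, 0.1076]
tool_rot: [0.001, 1.0, -0.014, -0.002]
contact_force: [1.1, 0.2, 0.2]
gripper_width: 0.998
grasp_force: 0.0
```

```bash
python3 - <<'E'
from h import *
f=grab_frame("wrist");W=cloud(f)
for t,z in [("block",.085),("caul",.06)]:
    for c in cut_out("wrist",t)[:1]:
        m=c["pixels"].astype(bool); print(t,c["p"],rect(W,m,z-.006,z+.006))
plan((414.6,355,62.5,-1.4))
E
```

```text
block 0.64 (array([414.5, 354.8]), array([75.5, 50.2]), -1.1, 10934, np.float64(84.4))
caul 0.79 (array([418.2, 354.1]), array([150.4,  54.1]), -2.7, 8246, np.float64(59.3))
at [415.5 355.2 111.1] yaw -1.5 w 1.002 F [0.5 0.1 0.8] t 12.325
[414.6 355.   62.5  -1.4] -> [-0.002  0.001  0.097] [-0.001 -0.001 -0.001] len 49
```

jog_arm --motion "100 -0.002 0.001 0.03 0 0 0;100 -0.002 0.001 0.06 0 0 0;100 -0.002 0.001 0.08 0 0 0;100 -0.002 0.001 0.092 0 0 0;100 -0.002 0.001 0.097 0 0 0"

```text
time: 12.95
tool_pos: [0.4135, 0.3545, 0.061]
tool_rot: [0.0, 1.0, -0.013, -0.0]
contact_force: [-0.3, -0.1, 0.0]
gripper_width: 1.0
grasp_force: 0.0
```

jog_arm --motion "80 0 0 0 0 0 0;66 0 0 0 0 0 0;62 0 0 0 0 0 0;0 0 0 0 0 0 0;0 0 0 0 0 0 0"

```text
time: 13.58
tool_pos: [0.4143, 0.3552, 0.0626]
tool_rot: [-0.001, 1.0, -0.013, 0.001]
contact_force: [-0.5, 1.3, 4.5]
gripper_width: 0.571
grasp_force: 65.3
```

```bash
python3 - <<'E'
from h import *
f=grab_frame("side");cv2.imwrite("pics/s4.png",cv2.resize(f["color"][...,::-1],None,fx=1,fy=1))
u=cut_out("side","block"); print([ (c["p"],np.argwhere(c["pixels"]).mean(0)) for c in u[:2]])
plan((414.6,355,62.5,-1.4))
E
```

```text
[(0.87, array([336.59003831, 301.72988506]))]
at [414.3 355.2  62.6] yaw -1.47 w 0.574 F [-0.8  1.2  5.8] t 13.675
[414.6 355.   62.5  -1.4] -> [0.001 0.    0.   ] [-0.001 -0.001 -0.001] len 0
```

View pics/s4.png

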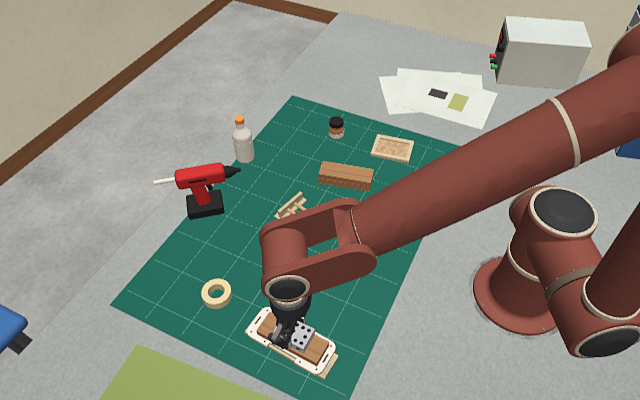

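The block is gripped at the stack, at about (302,335). I'll lift it next.

jog_arm --motion "0 0 0 -0.01 0 0 0;0 0 0 -0.04 0 0 0;0 0 0 -0.1 0 0 0;0 0 0 -0.18 0 0 0;0 0 0 -0.24 0 0 0"

```text
time: 14.3
tool_pos: [0.4136, 0.3544, 0.1832]
tool_rot: [0.0, 1.0, -0.013, 0.0]
contact_force: [0.4, -0.3, -6.3]
gripper_width: 0.567
grasp_force: 64.5
```

```bash
python3 -c "
from h import *
plan((500,150,190,-1.4),(520,-60,190,9.3),(490,-250,190,9.3),(455,-344.3,110,9.3))"
```

```text
at [413.6 354.4 183.2] yaw -1.48 w 0.567 F [ 0.4 -0.3 -6.3] t 14.3
[500.  150.  190.   -1.4] -> [ 0.183  0.404 -0.013] [ 0.    -0.    -0.001] len 222
[520.  -60.  190.    9.3] -> [0.05  0.419 0.   ] [ 0.     0.    -0.125] len 211
[ 490.  -250.   190.     9.3] -> [-0.121  0.365  0.   ] [0. 0. 0.] len 192
[ 455.  -344.3  110.     9.3] -> [-0.1    0.175  0.16 ] [0. 0. 0.] len 129
```

jog_arm --motion "0 0.02 0.05 -0.005 0 0 0;0 0.06 0.13 -0.01 0 0 0;0 0.1 0.22 -0.013 0 0 0;0 0.14 0.31 -0.013 0 0 0;0 0.183 0.404 -0.013 0 0 0"

```text
time: 14.92
tool_pos: [0.4997, 0.1487, 0.1879]
tool_rot: [0.0, 1.0, -0.013, -0.0]
contact_force: [0.9, 0.1, -5.0]
gripper_width: 0.57
grasp_force: 64.5
```

jog_arm --motion "0 0.01 0.09 0 0 0 -0.02;0 0.02 0.18 0 0 0 -0.05;0 0.03 0.26 0 0 0 -0.08;0 0.04 0.34 0 0 0 -0.11;0 0.05 0.419 0 0 0 -0.125"

```text
time: 15.55
tool_pos: [0.5188, -0.0611, 0.1878]
tool_rot: [-0.0, 0.997, 0.081, -0.001]
contact_force: [0.7, 0.6, -5.6]
gripper_width: 0.572
grasp_force: 64.4
```

jog_arm --motion "0 -0.027 0.08 0 0 0 0;0 -0.054 0.16 0 0 0 0;0 -0.08 0.24 0 0 0 0;0 -0.105 0.31 0 0 0 0;0 -0.121 0.365 0 0 0 0"

```text
time: 16.18
tool_pos: [0.4881, -0.2508, 0.1877]
tool_rot: [-0.0, 0.997, 0.08, -0.001]
contact_force: [1.3, 0.4, -5.3]
gripper_width: 0.571
grasp_force: 64.4
```

jog_arm --motion "0 -0.03 0.05 0.03 0 0 0;0 -0.06 0.11 0.07 0 0 0;0 -0.085 0.15 0.12 0 0 0;0 -0.1 0.175 0.15 0 0 0;0 -0.1 0.175 0.16 0 0 0"

```text
time: 16.8
tool_pos: [0.4531, -0.3438, 0.1068]
tool_rot: [-0.001, 0.997, 0.08, -0.001]
contact_force: [-1.0, 1.2, -5.3]
gripper_width: 0.573
grasp_force: 64.3
```

```bash
python3 - <<'E'
from h import *
f=grab_frame("wrist");W=cloud(f);cv2.imwrite("pics/w5.png",f["color"][...,::-1])
for t,z in [("block",.13),("block_holder",.01)]:
    for c in cut_out("wrist",t)[:1]:
        m=c["pixels"].astype(bool); print(t,c["p"],rect(W,m,z-.008,z+.008))
plan((455,-344.3,6.7,9.35))
E
```

```text
block 0.94 (array([ 453.6, -345.2]), array([75.7, 50.3]), 9.5, 17805, np.float64(128.6))
block_holder 0.71 (array([ 483.8, -340.1]), array([91.4, 59.4]), -80.8, 8794, np.float64(4.7))
at [ 454.5 -343.4  108.6] yaw 9.31 w 0.569 F [ 0.6  0.1 -5.6] t 16.95
[ 455.   -344.3     6.7     9.35] -> [0.001 0.002 0.204] [-0. -0. -0.] len 102
```

View pics/w5.png

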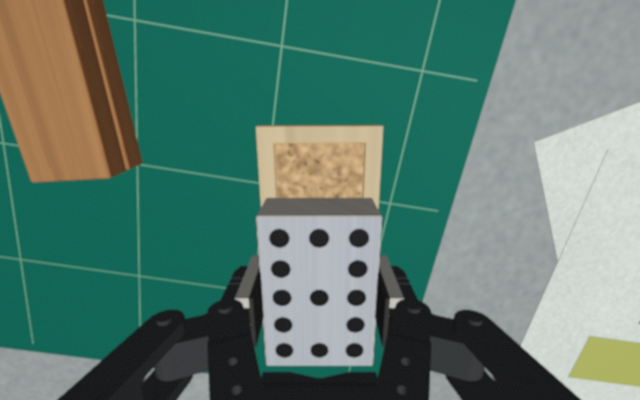

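The block is held level and square at about (320,290), and the recess behind it lines up at about (320,165).

jog_arm --motion "0 0.003 0 0.05 0 0 0;0 0.003 0 0.11 0 0 0;0 0.003 0 0.16 0 0 0;0 0.003 0 0.185 0 0 0;0 0.003 0 0.195 0 0 0"

```text
time: 17.58
tool_pos: [0.4561, -0.3436, 0.0109]
tool_rot: [0.0, 0.997, 0.081, 0.0]
contact_force: [0.4, 0.6, -4.0]
gripper_width: 0.575
grasp_force: 64.3
```

jog_arm --motion "0 0 0 0.002 0 0 0;0 0 0 0.004 0 0 0;0 0 0 0.006 0 0 0;0 0 0 0.008 0 0 0;0 0 0 0.008 0 0 0"

```text
time: 18.2
tool_pos: [0.4555, -0.3438, 0.0067]
tool_rot: [0.0, 0.997, 0.081, 0.0]
contact_force: [0.1, -0.2, -6.5]
gripper_width: 0.574
grasp_force: 64.3
```

jog_arm --motion "0 0 0 0.001 0 0 0;0 0 0 0.002 0 0 0;0 0 0 0.002 0 0 0;0 0 0 0.003 0 0 0;0 0 0 0.003 0 0 0"

```text
time: 18.82
tool_pos: [0.4556, -0.3439, 0.0066]
tool_rot: [-0.0, 0.997, 0.081, -0.0]
contact_force: [-5.2, 3.5, 7.5]
gripper_width: 0.572
grasp_force: 66.0
```

jog_arm --motion "58 0 0 0 0 0 0;62 0 0 0 0 0 0;75 0 0 0 0 0 0;90 0 0 0 0 0 0;100 0 0 0 0 0 0"

```text
time: 19.45
tool_pos: [0.4557, -0.3441, 0.0052]
tool_rot: [0.0, 0.997, 0.081, 0.0]
contact_force: [0.1, 0.9, -0.0]
gripper_width: 1.004
grasp_force: 0.0
```

jog_arm --motion "100 0 0 -0.03 0 0 0;100 0 0 -0.1 0 0 0;100 0 0 -0.2 0 0 0;100 0 0 -0.28 0 0 0;100 0 0 -0.35 0 0 0"

```text
time: 20.08
tool_pos: [0.4559, -0.3442, 0.1835]
tool_rot: [0.001, 0.997, 0.081, 0.001]
contact_force: [-0.0, -0.7, 0.3]
gripper_width: 1.001
grasp_force: 0.0
```

```bash
python3 - <<'E'
from h import *
f=grab_frame("wrist");W=cloud(f);cv2.imwrite("pics/w6.png",f["color"][...,::-1])
for t,z in [("block",.029),("block_holder",.01)]:
    for c in cut_out("wrist",t)[:1]:
        m=c["pixels"].astype(bool); print(t,c["p"],rect(W,m,z-.006,z+.006))
plan((515,-60,190,-2.9),(500,180,190,-2.9),(418.3,354.3,170,-2.9),(418.3,354.3,100,-2.9),(418.3,354.3,38,-2.9))
E
```

```text
block 0.75 (array([ 456.6, -345.9]), array([74.8, 49. ]), 9.5, 3963, np.float64(28.3))
block_holder 0.92 (array([ 455.8, -344.7]), array([116.1,  91. ]), 9.4, 4922, np.float64(9.1))
at [ 456.8 -345.1  184.1] yaw 9.27 w 1.004 F [-0.2 -0.6 -0.8] t 20.225
[515.  -60.  190.   -2.9] -> [ 0.207 -0.544 -0.014] [ 0.003 -0.003  0.142] len 291
[500.  180.  190.   -2.9] -> [-0.054 -0.478 -0.   ] [0. 0. 0.] len 240
[418.3 354.3 170.   -2.9] -> [-0.181 -0.34   0.04 ] [0. 0. 0.] len 194
[418.3 354.3 100.   -2.9] -> [-0.   -0.    0.14] [0. 0. 0.] len 70
[418.3 354.3  38.   -2.9] -> [-0.    -0.     0.124] [0. 0. 0.] len 62
```

View pics/w6.png

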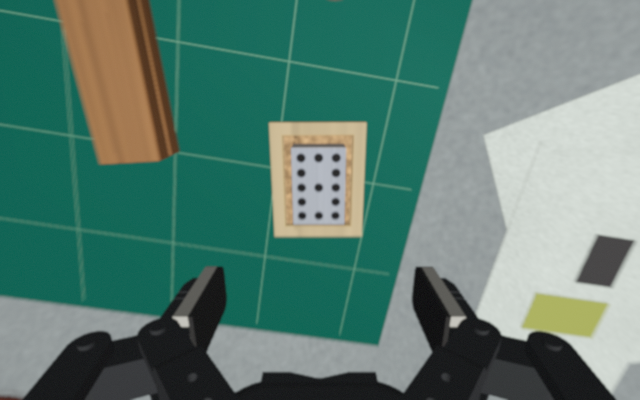

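The block lies flat in its recess, centred at about (318,187). Next is the caul.

jog_arm --motion "100 0.207 -0.544 -0.014 0 0 0.142;100 0.207 -0.544 -0.014 0 0 0.142;100 0.207 -0.544 -0.014 0 0 0.142;100 0.207 -0.544 -0.014 0 0 0.142;100 0.207 -0.544 -0.014 0 0 0.142"

```text
time: 20.85
tool_pos: [0.5131, -0.056, 0.1857]
tool_rot: [-0.0, 1.0, -0.025, -0.001]
contact_force: [0.7, -0.2, -0.6]
gripper_width: 0.995
grasp_force: 0.0
```

jog_arm --motion "100 -0.054 -0.478 0 0 0 0;100 -0.054 -0.478 0 0 0 0;100 -0.054 -0.478 0 0 0 0;100 -0.054 -0.478 0 0 0 0;100 -0.054 -0.478 0 0 0 0"

```text
time: 21.48
tool_pos: [0.4975, 0.1842, 0.1856]
tool_rot: [0.0, 1.0, -0.023, -0.001]
contact_force: [-0.4, -1.1, 0.6]
gripper_width: 1.0
grasp_force: 0.0
```

jog_arm --motion "100 -0.05 -0.09 0 0 0 0;100 -0.1 -0.19 0.01 0 0 0;100 -0.15 -0.28 0.02 0 0 0;100 -0.181 -0.34 0.04 0 0 0;100 -0.181 -0.34 0.04 0 0 0"

```text
time: 22.1
tool_pos: [0.4159, 0.3557, 0.1649]
tool_rot: [0.001, 1.0, -0.024, -0.002]
contact_force: [-0.3, -1.1, 0.6]
gripper_width: 0.996
grasp_force: 0.0
```

jog_arm --motion "100 0 0 0.05 0 0 0;100 0 0 0.1 0 0 0;100 0 0 0.14 0 0 0;100 0 0 0.14 0 0 0;100 0 0 0.14 0 0 0"

```text
time: 22.72
tool_pos: [0.4182, 0.3557, 0.098]
tool_rot: [-0.0, 1.0, -0.026, 0.001]
contact_force: [0.9, -1.1, -0.1]
gripper_width: 0.999
grasp_force: 0.0
```

```bash
python3 - <<'E'
from h import *
f=grab_frame("wrist");W=cloud(f)
for t,z in [("caul",.06),("plate",.04)]:
    for c in cut_out("wrist",t)[:1]:
        m=c["pixels"].astype(bool); print(t,c["p"],rect(W,m,z-.006,z+.006))
plan((418.3,354.3,38,-2.9))
E
```

```text
caul 0.79 (array([418.2, 354.3]), array([150.3,  54.4]), -3.1, 20603, np.float64(59.4))
plate 0.67 (array([425.1, 352.9]), array([187.9,  80.4]), -4.6, 10215, np.float64(39.4))
at [418.3 356.2  98.5] yaw -2.94 w 1.001 F [-0.8 -0.2 -0.7] t 22.875
[418.3 354.3  38.   -2.9] -> [0.    0.004 0.121] [-0.001 -0.001 -0.   ] len 60
```

jog_arm --motion "100 0 0.004 0.04 0 0 0;100 0 0.004 0.08 0 0 0;100 0 0.004 0.105 0 0 0;100 0 0.004 0.115 0 0 0;100 0 0.004 0.12 0 0 0"

```text
time: 23.5
tool_pos: [0.4173, 0.3538, 0.0367]
tool_rot: [0.0, 1.0, -0.026, -0.0]
contact_force: [0.9, 0.3, -0.6]
gripper_width: 0.997
grasp_force: 0.0
```

jog_arm --motion "80 0 0 0 0 0 0;70 0 0 0 0 0 0;66 0 0 0 0 0 0;0 0 0 0 0 0 0;0 0 0 0 0 0 0"

```text
time: 24.12
tool_pos: [0.418, 0.3543, 0.0381]
tool_rot: [-0.001, 1.0, -0.026, 0.001]
contact_force: [-0.5, 0.4, 5.6]
gripper_width: 0.613
grasp_force: 64.8
```

```bash
python3 -c "
from h import *
plan((418.3,354.3,43,-2.9))"
```

```text
at [418.  354.3  38.1] yaw -2.93 w 0.613 F [-0.5  0.4  5.6] t 24.125
[418.3 354.3  43.   -2.9] -> [ 0.001 -0.    -0.01 ] [-0.001 -0.001 -0.   ] len 5
```

jog_arm --motion "0 0 0 -0.01 0 0 0;0 0 0 -0.04 0 0 0;0 0 0 -0.1 0 0 0;0 0 0 -0.18 0 0 0;0 0 0 -0.24 0 0 0"

```text
time: 24.75
tool_pos: [0.4176, 0.3539, 0.1595]
tool_rot: [-0.0, 1.0, -0.026, 0.001]
contact_force: [0.3, -0.5, -1.4]
gripper_width: 0.623
grasp_force: 64.2
```

```bash
python3 -c "
from h import *
f=grab_frame('wrist');W=cloud(f)
for t,z in [('caul',.18),('plate',.04)]:
    for c in cut_out('wrist',t)[:1]:
        m=c['pixels'].astype(bool); print(t,c['p'],rect(W,m,z-.01,z+.01))
plan((500,180,190,-2.9),(520,-20,190,12.7),(527,-160.7,150,12.7))"
```

```text
caul 0.84 (array([433., 352.]), array([121. ,  54.4]), -3.1, 33716, np.float64(180.8))
plate 0.78 (array([502.8, 346.8]), array([79.9, 32.4]), 87.0, 4504, np.float64(39.4))
at [418.4 354.4 159.4] yaw -2.94 w 0.619 F [ 1.1  0.  -2.2] t 24.9
[500.  180.  190.   -2.9] -> [ 0.181  0.34  -0.061] [-0.002 -0.002 -0.   ] len 195
[520.  -20.  190.   12.7] -> [0.06  0.397 0.   ] [ 0.     0.    -0.182] len 201
[ 527.  -160.7  150.    12.7] -> [-0.048  0.278  0.08 ] [0. 0. 0.] len 146
```

jog_arm --motion "0 0.02 0.05 -0.03 0 0 0;0 0.06 0.12 -0.061 0 0 0;0 0.1 0.2 -0.061 0 0 0;0 0.14 0.28 -0.061 0 0 0;0 0.181 0.34 -0.061 0 0 0"

```text
time: 25.52
tool_pos: [0.4981, 0.1775, 0.1851]
tool_rot: [0.0, 1.0, -0.026, -0.002]
contact_force: [-0.3, 0.6, -1.5]
gripper_width: 0.617
grasp_force: 64.2
```

jog_arm --motion "0 0.01 0.08 0 0 0 -0.03;0 0.02 0.16 0 0 0 -0.07;0 0.035 0.24 0 0 0 -0.11;0 0.05 0.32 0 0 0 -0.15;0 0.06 0.397 0 0 0 -0.182"

```text
time: 26.15
tool_pos: [0.5176, -0.0215, 0.1851]
tool_rot: [-0.001, 0.994, 0.111, -0.002]
contact_force: [0.0, -0.3, -1.9]
gripper_width: 0.622
grasp_force: 64.2
```

jog_arm --motion "0 -0.01 0.08 0.01 0 0 0;0 -0.02 0.15 0.03 0 0 0;0 -0.035 0.22 0.05 0 0 0;0 -0.048 0.278 0.07 0 0 0;0 -0.048 0.278 0.08 0 0 0"

```text
time: 26.78
tool_pos: [0.5243, -0.1622, 0.1445]
tool_rot: [-0.001, 0.994, 0.109, -0.002]
contact_force: [-0.2, -0.2, -1.1]
gripper_width: 0.616
grasp_force: 64.2
```

```bash
python3 - <<'E'
from h import *
f=grab_frame("wrist");W=cloud(f);cv2.imwrite("pics/w7.png",f["color"][...,::-1])
for t,z in [("caul",.171),("caul_pile",.04)]:
    for c in cut_out("wrist",t)[:2]:
        m=c["pixels"].astype(bool)
        for zz in (.171,.04):
            try: print(t,c["p"],rect(W,m,zz-.01,zz+.01))
            except Exception as e: pass
plan((527,-160.7,80,12.7),(527,-160.7,38,12.7))
E
```

```text
caul 0.7 (array([ 539.1, -160.4]), array([120.9,  54.3]), 12.4, 33527, np.float64(165.6))
caul 0.7 (array([ 595.9, -165.6]), array([4.3, 0.1]), -76.9, 7, np.float64(39.6))
caul_pile 0.63 (array([0., 0.]), array([0., 0.]), 0.0, 0, np.float64(nan))
caul_pile 0.63 (array([ 596.5, -146.4]), array([53.4,  9.6]), -77.4, 1056, np.float64(39.3))
at [ 525.1 -160.3  145.9] yaw 12.72 w 0.615 F [-0.1 -0.7 -1.2] t 26.925
[ 527.  -160.7   80.    12.7] -> [0.004 0.002 0.132] [-0.001  0.001  0.   ] len 66
[ 527.  -160.7   38.    12.7] -> [ 0.    -0.     0.084] [0. 0. 0.] len 42
  return _methods._mean(a, axis=axis, dtype=dtype,
  ret = ret.dtype.type(ret / rcount)
```

View pics/w7.png

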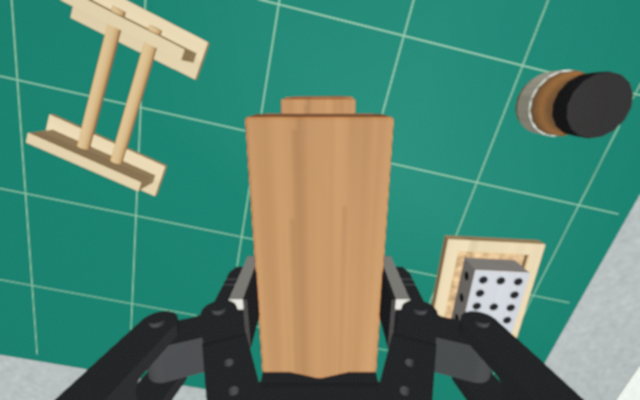

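The caul is held square at about (320,240), and the pile's end shows at about (318,104), centred under it.

jog_arm --motion "0 0.004 0.002 0.03 0 0 0;0 0.004 0.002 0.07 0 0 0;0 0.004 0.002 0.1 0 0 0;0 0.004 0.002 0.125 0 0 0;0 0.004 0.002 0.132 0 0 0"

```text
time: 27.55
tool_pos: [0.5274, -0.1614, 0.0801]
tool_rot: [-0.001, 0.994, 0.111, -0.001]
contact_force: [-0.4, 0.3, -0.6]
gripper_width: 0.622
grasp_force: 64.2
```

jog_arm --motion "0 0 0 0.03 0 0 0;0 0 0 0.05 0 0 0;0 0 0 0.06 0 0 0;0 0 0 0.06 0 0 0;0 0 0 0.06 0 0 0"

```text
time: 28.18
tool_pos: [0.5285, -0.162, 0.052]
tool_rot: [0.0, 0.994, 0.111, 0.0]
contact_force: [-0.7, -0.3, -1.5]
gripper_width: 0.618
grasp_force: 64.2
```

```bash
python3 - <<'E'
from h import *
f=grab_frame("wrist");W=cloud(f)
for t,zz in [("caul",.072),("caul_pile",.04)]:
    for c in cut_out("wrist",t)[:1]:
        m=c["pixels"].astype(bool); print(t,c["p"],rect(W,m,zz-.01,zz+.01))
plan((527.3,-160.7,38,12.7))
E
```

```text
caul 0.63 (array([ 543.7, -159.9]), array([120.8,  54.2]), 12.7, 33507, np.float64(73.3))
caul_pile 0.9 (array([ 601.5, -146.2]), array([47.9,  0.8]), -77.6, 163, np.float64(33.3))
at [ 528.5 -162.    52.2] yaw 12.71 w 0.615 F [-0.7 -0.2 -1.1] t 28.325
[ 527.3 -160.7   38.    12.7] -> [-0.002 -0.003  0.028] [ 0.    -0.001  0.   ] len 14
```

jog_arm --motion "0 -0.0024 -0.003 0.005 0 0 0;0 -0.0024 -0.0035 0.012 0 0 0;0 -0.0024 -0.0035 0.019 0 0 0;0 -0.0024 -0.0035 0.024 0 0 0;0 -0.0024 -0.0035 0.026 0 0 0"

```text
time: 28.95
tool_pos: [0.5264, -0.1603, 0.0383]
tool_rot: [-0.0, 0.994, 0.111, -0.0]
contact_force: [0.0, -0.3, -0.9]
gripper_width: 0.613
grasp_force: 64.2
```

jog_arm --motion "0 0 0 0 0 0 0;0 0 0 0.001 0 0 0;0 0 0 0.002 0 0 0;0 0 0 0.003 0 0 0;0 0 0 0.003 0 0 0"

```text
time: 29.58
tool_pos: [0.5268, -0.1604, 0.0381]
tool_rot: [-0.0, 0.994, 0.111, -0.0]
contact_force: [-2.5, 1.0, 5.3]
gripper_width: 0.617
grasp_force: 65.2
```

Contact is made, so I'll release and look.

jog_arm --motion "62 0 0 0 0 0 0;66 0 0 0 0 0 0;75 0 0 0 0 0 0;90 0 0 0 0 0 0;100 0 0 0 0 0 0"

```text
time: 30.2
tool_pos: [0.5266, -0.1603, 0.037]
tool_rot: [-0.0, 0.994, 0.111, -0.0]
contact_force: [-0.7, -0.2, -0.3]
gripper_width: 1.0
grasp_force: 0.0
```

jog_arm --motion "100 0 0 -0.03 0 0 0;100 0 0 -0.1 0 0 0;100 0 0 -0.2 0 0 0;100 0 0 -0.28 0 0 0;100 0 0 -0.32 0 0 0"

```text
time: 30.82
tool_pos: [0.5279, -0.1609, 0.2012]
tool_rot: [0.001, 0.994, 0.111, 0.002]
contact_force: [0.5, 1.0, -0.8]
gripper_width: 0.996
grasp_force: 0.0
```

```bash
python3 - <<'E'
from h import *
f=grab_frame("wrist");W=cloud(f);cv2.imwrite("pics/w8.png",f["color"][...,::-1])
m=np.ones((400,640),bool);m[250:]=0
print("top",rect(W,m,.053,.067))
for t in ["caul","caul_pile"]:
    for c in cut_out("wrist",t)[:1]:
        m=c["pixels"].astype(bool);print(t,c["p"],rect(W,m,.053,.067))
plan((520,40,190,-4.5),(500,200,190,-4.5),(424.3,353.1,140,-4.5),(424.3,353.1,80,-4.5))
E
```

```text
top (array([ 562.7, -246.7]), array([245.4, 136.5]), -72.5, 10974, np.float64(59.3))
caul 0.85 (array([ 527. , -161.8]), array([150. ,  54.2]), 12.7, 9472, np.float64(59.3))
caul_pile 0.53 (array([0., 0.]), array([0., 0.]), 0.0, 0, np.float64(nan))
at [ 526.9 -160.5  197.8] yaw 12.71 w 0.996 F [ 0.3  0.4 -1.1] t 30.975
[520.   40.  190.   -4.5] -> [ 0.075 -0.394  0.015] [ 0.    -0.001  0.2  ] len 201
[500.  200.  190.   -4.5] -> [-0.065 -0.316 -0.   ] [0. 0. 0.] len 161
[424.3 353.1 140.   -4.5] -> [-0.175 -0.293  0.1  ] [0. 0. 0.] len 178
[424.3 353.1  80.   -4.5] -> [ 0.   -0.    0.12] [0. 0. 0.] len 60
  return _methods._mean(a, axis=axis, dtype=dtype,
  ret = ret.dtype.type(ret / rcount)
```

View pics/w8.png

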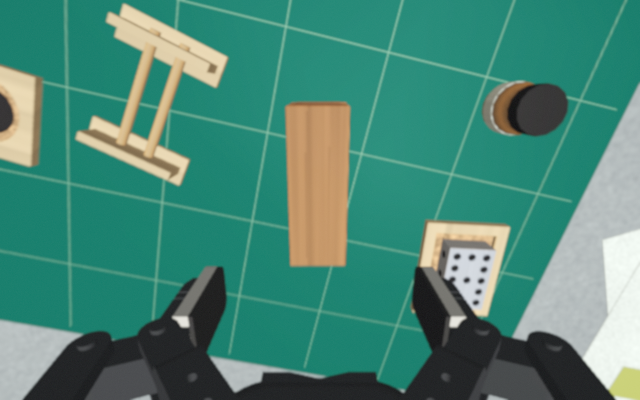

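The caul lies square on the pile at about (319,185). On the way to the plate I'll take a wrist look at the rack.

jog_arm --motion "100 0.02 -0.1 0.015 0 0 0.05;100 0.04 -0.22 0.015 0 0 0.1;100 0.06 -0.33 0.015 0 0 0.16;100 0.075 -0.394 0.015 0 0 0.2;100 0.075 -0.394 0.015 0 0 0.2"

```text
time: 31.6
tool_pos: [0.5182, 0.042, 0.1867]
tool_rot: [-0.0, 0.999, -0.037, -0.002]
contact_force: [0.5, -0.5, 0.4]
gripper_width: 0.999
grasp_force: 0.0
```

```bash
python3 - <<'E'
from h import *
f=grab_frame("wrist");W=cloud(f)
for c in cut_out("wrist","rack")[:1]:
        m=c["pixels"].astype(bool);print(c["p"],rect(W,m,.026,.033))
print(place_of("wrist","rack"))
plan((500,200,190,-4.5),(424.3,353.1,140,-4.5),(424.3,353.1,80,-4.5))
E
```

```text
0.57 (array([566.6,  12.8]), array([118.5,  90.2]), -13.8, 1976, np.float64(29.3))
[{'at': [0.5667, 0.0127, 0.0029], 'p': 0.63}]
at [519.1  39.5 188. ] yaw -4.49 w 0.999 F [-0.2  0.4  0.7] t 31.75
[500.  200.  190.   -4.5] -> [-0.063 -0.317 -0.004] [0.    0.002 0.   ] len 162
[424.3 353.1 140.   -4.5] -> [-0.175 -0.293  0.1  ] [0. 0. 0.] len 178
[424.3 353.1  80.   -4.5] -> [ 0.   -0.    0.12] [0. 0. 0.] len 60
```

Rack: (566.3, 13.2), yaw −13.8°.

jog_arm --motion "100 -0.02 -0.1 0 0 0 0;100 -0.04 -0.2 0 0 0 0;100 -0.063 -0.317 -0.004 0 0 0;100 -0.063 -0.317 -0.004 0 0 0;100 -0.063 -0.317 -0.004 0 0 0"

```text
time: 32.38
tool_pos: [0.501, 0.1995, 0.1911]
tool_rot: [0.0, 0.999, -0.039, -0.0]
contact_force: [0.3, 0.1, -0.4]
gripper_width: 0.999
grasp_force: 0.0
```

jog_arm --motion "100 -0.05 -0.08 0 0 0 0;100 -0.1 -0.17 0.02 0 0 0;100 -0.15 -0.25 0.05 0 0 0;100 -0.175 -0.293 0.08 0 0 0;100 -0.175 -0.293 0.1 0 0 0"

```text
time: 33.0
tool_pos: [0.425, 0.3527, 0.1404]
tool_rot: [0.001, 0.999, -0.039, -0.0]
contact_force: [-0.0, -0.4, -0.8]
gripper_width: 1.002
grasp_force: 0.0
```

jog_arm --motion "100 0 0 0.04 0 0 0;100 0 0 0.08 0 0 0;100 0 0 0.12 0 0 0;100 0 0 0.12 0 0 0;100 0 0 0.12 0 0 0"

```text
time: 33.62
tool_pos: [0.4254, 0.3535, 0.0819]
tool_rot: [-0.0, 0.999, -0.039, 0.0]
contact_force: [0.3, 0.7, 0.1]
gripper_width: 0.999
grasp_force: 0.0
```

```bash
python3 - <<'E'
from h import *
for n in ("wrist","side"):
    f=grab_frame(n);W=cloud(f)
    if n=="wrist": cv2.imwrite("pics/w9.png",f["color"][...,::-1])
    for c in cut_out(n,"plate")[:1]:
        m=c["pixels"].astype(bool);print(n,c["p"],rect(W,m,.036,.045))
plan((424.3,353.1,11,-4.5))
E
```

```text
wrist 0.77 (array([423.9, 353.2]), array([190.3,  80.4]), -4.7, 34004, np.float64(39.4))
side 0.92 (array([421.4, 354.5]), array([189.8,  81.4]), -4.5, 1930, np.float64(42.0))
at [425.6 353.9  82.7] yaw -4.47 w 1.001 F [-0.4 -0.4  0.3] t 33.825
[424.3 353.1  11.   -4.5] -> [-0.003  0.002  0.143] [-0.001 -0.001  0.   ] len 72
```

View pics/w9.png

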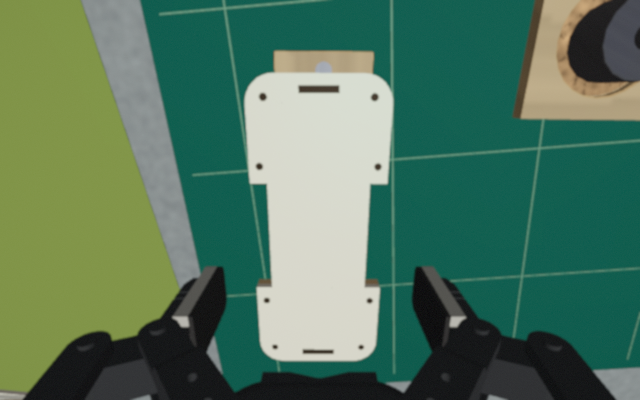

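The plate is clear, with its waist at about (320,235), square between the open fingers.

jog_arm --motion "100 -0.0035 0.002 0.04 0 0 0;100 -0.0035 0.002 0.08 0 0 0;100 -0.0035 0.002 0.115 0 0 0;100 -0.0035 0.002 0.135 0 0 0;100 -0.0035 0.002 0.143 0 0 0"

```text
time: 34.45
tool_pos: [0.4227, 0.3523, 0.0089]
tool_rot: [0.0, 0.999, -0.039, -0.001]
contact_force: [0.8, 0.1, -0.3]
gripper_width: 0.997
grasp_force: 0.0
```

jog_arm --motion "85 0 0 0 0 0 0;78 0 0 0 0 0 0;73 0 0 0 0 0 0;0 0 0 0 0 0 0;0 0 0 0 0 0 0"

```text
time: 35.08
tool_pos: [0.424, 0.3532, 0.0113]
tool_rot: [-0.001, 0.999, -0.039, 0.001]
contact_force: [-0.3, 0.0, 6.7]
gripper_width: 0.691
grasp_force: 65.0
```

```bash
python3 -c "
from h import *
plan((424.3,353.1,150,-4.5))"
```

```text
at [424.  353.2  11.3] yaw -4.48 w 0.691 F [-0.3  0.   6.7] t 35.075
[424.3 353.1 150.   -4.5] -> [ 0.001 -0.    -0.277] [-0.001 -0.001  0.   ] len 139
```

jog_arm --motion "0 0 0 -0.01 0 0 0;0 0 0 -0.04 0 0 0;0 0 0 -0.11 0 0 0;0 0 0 -0.2 0 0 0;0 0 0 -0.277 0 0 0"

```text
time: 35.7
tool_pos: [0.4232, 0.3525, 0.1508]
tool_rot: [-0.0, 0.999, -0.039, 0.0]
contact_force: [1.3, -0.4, -0.4]
gripper_width: 0.687
grasp_force: 64.8
```

```bash
python3 -c "
from h import *
plan((500,180,150,-4.5),(566.4,13.2,110,-13.65))"
```

```text
at [423.2 352.5 150.8] yaw -4.48 w 0.687 F [ 1.3 -0.4 -0.4] t 35.7
[500.  180.  150.   -4.5] -> [0.18  0.332 0.002] [-0.    -0.001  0.   ] len 189
[566.4   13.2  110.   -13.65] -> [0.159 0.322 0.08 ] [ 0.    -0.     0.106] len 184
```

jog_arm --motion "0 0.03 0.05 0 0 0 0;0 0.07 0.12 0 0 0 0;0 0.11 0.2 0 0 0 0;0 0.15 0.27 0 0 0 0;0 0.18 0.332 0 0 0 0"

```text
time: 36.33
tool_pos: [0.5003, 0.1786, 0.1492]
tool_rot: [0.0, 0.999, -0.039, 0.0]
contact_force: [0.4, 0.6, -1.6]
gripper_width: 0.689
grasp_force: 64.9
```

jog_arm --motion "0 0.03 0.06 0 0 0 0.02;0 0.07 0.14 0 0 0 0.04;0 0.11 0.22 0.02 0 0 0.07;0 0.14 0.29 0.05 0 0 0.095;0 0.159 0.322 0.08 0 0 0.106"

```text
time: 36.95
tool_pos: [0.567, 0.0117, 0.1087]
tool_rot: [-0.0, 0.993, -0.12, 0.0]
contact_force: [-0.4, 0.5, -2.8]
gripper_width: 0.689
grasp_force: 64.9
```

jog_arm --motion "0 0 0 0.02 0 0 0;0 0 0 0.05 0 0 0;0 0 0 0.08 0 0 0;0 0 0 0.08 0 0 0;0 0 0 0.08 0 0 0"

```text
time: 37.58
tool_pos: [0.5668, 0.0138, 0.0688]
tool_rot: [-0.0, 0.993, -0.118, 0.0]
contact_force: [-0.2, -0.2, -1.5]
gripper_width: 0.689
grasp_force: 64.8
```

```bash
python3 - <<'E'
from h import *
f=grab_frame("wrist");W=cloud(f)
cv2.imwrite("pics/w10.png",f["color"][...,::-1])
for c in cut_out("wrist","plate")[:1]:
        m=c["pixels"].astype(bool);print(c["p"],rect(W,m,.085,.11))
        print(np.nanpercentile(W[m][:,2],[5,50,95]))
plan((566.4,13.2,11.3,-13.65))
E
```

```text
0.94 (array([593.3,   6.1]), array([136. ,  80.9]), -13.0, 60269, np.float64(96.9))
[0.09588895 0.09688646 0.09786564]
at [567.2  13.5  69.5] yaw -13.57 w 0.689 F [-0.5  0.2 -1.7] t 37.675
[566.4   13.2   11.3  -13.65] -> [-0.002  0.001  0.116] [-0.    -0.001  0.001] len 58
```

View pics/w10.png

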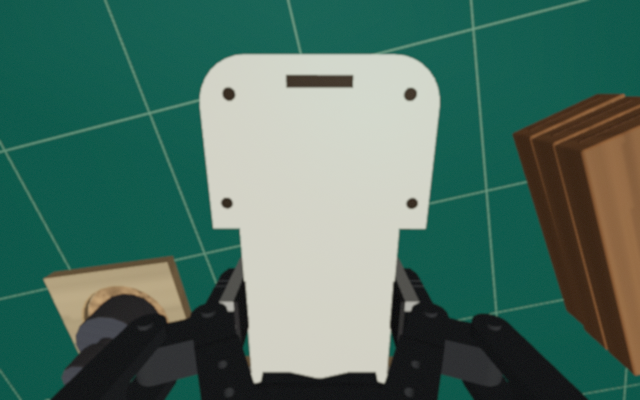

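The plate is held level, with its far end at about (320,55) and yaw in line with the rack.

jog_arm --motion "0 -0.0015 0 0.03 0 0 0.001;0 -0.0015 0 0.065 0 0 0.001;0 -0.0015 0 0.095 0 0 0.001;0 -0.0015 0 0.107 0 0 0.001;0 -0.0015 0 0.112 0 0 0.001"

```text
time: 38.3
tool_pos: [0.5656, 0.0135, 0.0118]
tool_rot: [0.0, 0.993, -0.119, -0.001]
contact_force: [-0.5, 0.1, -1.9]
gripper_width: 0.687
grasp_force: 64.9
```

jog_arm --motion "0 0 0 0.001 0 0 0;0 0 0 0.002 0 0 0;0 0 0 0.003 0 0 0;0 0 0 0.004 0 0 0;0 0 0 0.004 0 0 0"

```text
time: 38.92
tool_pos: [0.5663, 0.0135, 0.0113]
tool_rot: [-0.0, 0.993, -0.119, 0.0]
contact_force: [-2.5, -0.4, 4.4]
gripper_width: 0.688
grasp_force: 65.4
```

jog_arm --motion "70 0 0 0 0 0 0;74 0 0 0 0 0 0;80 0 0 0 0 0 0;92 0 0 0 0 0 0;100 0 0 0 0 0 0"

```text
time: 39.55
tool_pos: [0.5659, 0.0135, 0.0105]
tool_rot: [0.0, 0.993, -0.119, -0.0]
contact_force: [-0.2, -0.4, -0.0]
gripper_width: 1.0
grasp_force: 0.0
```

jog_arm --motion "100 0 0 -0.03 0 0 0;100 0 0 -0.1 0 0 0;100 0 0 -0.2 0 0 0;100 0 0 -0.28 0 0 0;100 0 0 -0.32 0 0 0"

```text
time: 40.17
tool_pos: [0.5674, 0.0134, 0.1748]
tool_rot: [-0.0, 0.993, -0.119, 0.003]
contact_force: [1.0, -0.1, -0.3]
gripper_width: 0.998
grasp_force: 0.0
```

```bash
python3 - <<'E'
from h import *
for n in ("wrist","side"):
    f=grab_frame(n);W=cloud(f);cv2.imwrite(f"pics/{n}11.png",f["color"][...,::-1])
    for t,a,b in [("plate",.034,.046),("caul",.054,.066),("weight",.054,.066),("block",.024,.034),("tape",.02,.03),("jar",.055,.066)]:
        for c in cut_out(n,t)[:1]:
            m=c["pixels"].astype(bool)
            try: print(n,t,round(c["p"],2),rect(W,m,a,b))
            except Exception: pass
plan()
E
```

```text
wrist plate 0.86 (array([566.5,  12.6]), array([189.4,  80.1]), -13.8, 16620, np.float64(39.3))
wrist caul 0.96 (array([ 527.4, -161.7]), array([151.3,  54.9]), 12.6, 11789, np.float64(59.3))
wrist weight 0.77 (array([523.9, 169.4]), array([22. , 20.6]), -40.7, 471, np.float64(60.0))
wrist tape 0.89 (array([632.6, 294.9]), array([62.2, 20.2]), -29.2, 952, np.float64(23.0))
side plate 0.95 (array([563.9,  14.2]), array([192.1,  83.2]), -14.0, 1526, np.float64(42.2))
side caul 0.58 (array([ 525.9, -159.8]), array([150.1,  59.5]), 12.2, 806, np.float64(62.1))
side weight 0.55 (array([520.1, 173.2]), array([18.7, 18.6]), 77.8, 58, np.float64(62.1))
side block 0.56 (array([ 454.2, -344.6]), array([73.5, 60.5]), 9.3, 281, np.float64(30.9))
side tape 0.88 (array([643. , 319.9]), array([69.6, 68.8]), -11.6, 446, np.float64(25.8))
side jar 0.76 (array([ 632.7, -320.5]), array([37.5, 30. ]), 10.0, 79, np.float64(62.0))
at [565.8  13.5 170.3] yaw -13.68 w 0.997 F [-0.4  1.1 -0.6] t 40.875
```

View pics/wrist11.png

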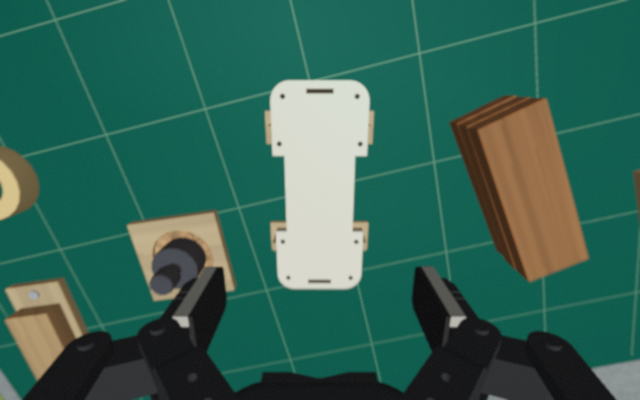

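The plate lies centred across both ribs, at about (320,185). The weight, the caul and the side view's block position all check out, so I'm handing in.

```bash
python3 -c "
from plant import job_done
print(job_done())"
```

```text
the job is handed in; nothing more can be done
None
```

I took the glue-up apart in the order asked and handed it in at about 41 s: the weight and block are in their recesses, the caul is square on the pile, the plate is centred on the rack, and I left the tape and jar alone. The hand-in returned no verdict.

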